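Feel the crack in a saucer under the ultraviolet torch

ROBOT

A 6-joint arm with a two-finger parallel gripper is mounted at the origin on the work surface. World frame = base frame: x ahead of the robot, y to its left, z up, the work surface at z = 0. Lengths are in m, angles in rad, forces in N, time in s.
With the tool pointing down it reaches from about 0.35 to 0.875 m from the base axis. Payload 4.2 kg.
Tool frame: the origin (TCP) lies between the finger pads, 19 mm behind the fingertips; this is the grasp point; z points along the fingers, y is the line along which they close (so a half turn about z gives the same grasp; the last joint's range is limited). The gripper opens to 87 mm and grips with 3 to 60 N. Pads are 19 mm wide; open, the fingers measure 117 mm over their backs; the gripper's body (75 mm by 190 mm) begins 51 mm behind the grasp point.
Start: joints at [1.562, 0.385, 0.008, 0, -1.194, -0.259], TCP at [0.165, 0.603, 0.241] pointing down, gripper open.
Joint ranges: [-3.14, 3.14], [-1.21, 2.06], [-1.07, 1.41], [-3.16, 2.05], [-2.99, -0.16], [-3.1, 3.1]. Speed limits (rad/s): [2.79, 2.79, 3.14, 3.14, 3.14, 3.14].

INTERFACE

Orientations are given as a unit quaternion [x, y, z, w].
In Python, from workcell import state, cams, job gives the robot as it stands.
- The arm moves only by the tool move_arm, never from a script. Its argument "rows" is a list of rows, each a list of 5 numbers: the opening, from -1 (shut) to 1 (fully open), then the shift along the tool's x, y, z in cm, then the turn about the tool's z in rad. A call has 1 to 12 rows; each row shifts and turns the commanded pose from where the row before left it, along the tool's axes as they then stand; what a row does not reach is not made up. A row lasts 1/10 s, in which the tool goes at most 50 mm and 8.59 degrees, less where a joint would pass 70% of its speed; a pose out of reach is approached as far as the arm can. A call is refused whole if a number of a shift passes 5 or a number of a turn 0.15, either way. A call with a gripper value outside its range is refused whole. The fingers move at their own pace and stop on an object; "grip_force" is the grip in N (left out, the last holds). Time passes only in rows, so rows that do not move let the fingers close. It gives the time, the measured TCP pose, the force, the opening and the grip force at its end, in the units of the state.
- state(): the state, without advancing time (a new reading comes with each control period).
- cams.get_image(name): name is "side" or "top" or "wrist"; returns (picture, depth): 480x640x3 uint8, red, green, blue; 480x640 float32, m along the optical axis (not along the pixel's ray), 0 where there is no reading.
- cams.camera_params(name): a dict with "camera_matrix" (3x3 intrinsics, pixels), "rvec" (rotation vector, rad) and "tvec" (3), from world to camera coordinates, as OpenCV has them; the wrist camera has in their place "tool_from_camera" (4x4, takes a point from camera to tool coordinates, whose origin is the TCP and whose axes are the flange's). Camera axes: x right, y down, z forward; pixel columns grow to the right and rows downward; lengths in m; the calibration is good to about 2 mm. A picture is of the moment at which its call begins: read the wrist's pose just before it. camera_params takes no time and is no camera call.
- job.sign_off(): hands the job in; it is judged then, once.
The state is a dict: "time_s": time; "q": joint angles; "joint_vel": joint speeds; "tau": joint torques, N m; "ee_pos": TCP position; "ee_rot": TCP orientation; "force": force on the tool from outside, world axes, zero at the start; "ft_torque": the same for the moment, N m; "width": opening from 0.0 (shut) to 1.0 (fully open); "gripper_force": force on a finger pad.
Only numpy, scipy, OpenCV 4.12 (cv2) and the standard library are available. Lean on these libraries where they do the work, as an engineer would, in place of code of your own. Each camera call takes 0.05 s, during which the arm holds its last target. There are 200 camera calls.

TASK

Examine the cracked saucer held in the brass clamp: first press the ultraviolet torch's large round switch fully down with the fingertips and let it up again, leaving its small square switch alone; then touch the saucer lightly with the fingertips right at the fork where its dark crack splits in two, and nowhere else, and draw the hand well clear. Grip and lift nothing, leave the torch in its cradle, do not touch the whole saucer on the table and do not disturb the other pieces.

Things in the scene. Friction and masses are not known exactly. Their poses are not given: they have to be found in the camera images.
- crack_fork (a point): the spot to touch: the fork where the dark crack (a line about 3 mm wide from the rim inwards) splits into two short branches, on the upper face of the flat floor of the clamped saucer, about 74 mm above the table and 25 mm from the saucer's centre. The flat floor is a disc of about 45 mm radius; within 18 mm of this point counts as on the fork. z axis up.
- saucer: cracked celadon saucer, 150 mm across, 18 mm high, held level by its rim in the clamp, underside 69 mm above the table. Origin on its rim in the jaws, 85 mm above the table; its centre is 72 mm along -x, the flat floor 11 mm below the origin, the rim 13 mm above the floor. z up. The rubber-lined jaws give: pressed at the fork it tips down springily about 1.3 mm per newton and springs back.
- clamp: fixed brass bench clamp with a 120 x 70 x 12 mm base, a post, and above the saucer's rim a jaw with an upright knurled screw (18 mm wide, top 116 mm above the table, on the axis of the origin). Origin on the table under the screw; the saucer lies to its -x side.
- torch: loose black plastic ultraviolet torch lying in its wooden cradle with the switches upwards: square body 150 x 34 x 30 mm along its x axis, round lens head 42 mm wide and 38 mm long at the +x end; about 0.2 kg. Origin at the middle of the underside of the square body, 10 mm above the table; z up. The cradle is a fixed trough 110 x 45 mm with walls 24 mm high.
- round_switch_top (a point): centre of the top of the large round push switch, grey, 22 mm wide, standing 9 mm out of the torch's upper face, 30 mm from the middle towards the tail (-x of the torch); top 49 mm above the table when up. z axis up.
- round_switch (a joint): travel of the round switch: 0 m up, 0.005 m fully down; it starts to move at about 1 N, is fully down at about 4.6 N and springs back up
- square_switch_top (a point): centre of the top of the small square switch, 9 mm wide, standing 5 mm out of the torch's upper face, 30 mm from the middle towards the lens (60 mm from the round one); to be left alone. z axis up.
- square_switch (a joint): travel of the small square switch: 0 m up, 0.004 m fully down; must stay up
- whole_saucer: loose, uncracked celadon-green saucer of the same size (150 mm across, 18 mm high) standing on the table; not to be touched. Origin at the centre of its underside.
- jar_lid: loose blue-and-white ginger jar lid, 80 mm across, 51 mm high with its ball knob; bystander. Origin at the centre of its underside.
- loupe: loose chrome loupe standing upright, 38 mm across, 34 mm high; bystander. Origin at the centre of its underside.
- figurine: loose white bisque shepherdess, 60 mm across the foot, 120 mm high; bystander. Origin at the centre of its underside.
- snuff_bottle: loose brown snuff bottle, 48 mm across, 66 mm high; bystander. Origin at the centre of its underside.
- calliper: loose steel calliper lying flat, 170 mm long along its x axis, 9 mm high; bystander. Origin at the middle of the bar's underside.
Mind the look-alikes: they are no part of the job. What is shaped like the clamp but purple or red is not meant.

How it is judged:
By the outcome, as a careful person would: the job done as asked, in the order asked, and still so for the second after the job is handed in, with the robot touching nothing.
It also fails if it takes over 40 s, if anything falls off the work surface, if the arm or the gripper's body presses on something with over 40 N, if the wrist force passes 120 N, or if a joint passes its speed limit or range.

## Working session

There is one attempt and no reset: what is moved stays moved. The work goes in short steps, Python scripts to look and compute and a tool call to move; the robot and the scene stay as the last step left them, time stands still between calls to the robot, and variables do not carry over. Pictures are saved under pics/ and viewed, at most 10 in all, crops included, and the job is handed in when it is done.

Besides the shell and the picture viewer there is one more tool, called after ">>>" by a JSON object that holds its "api" and its "payload", one argument or row to a line. move_arm: Moves the arm, as the interface text tells. Its arguments: {"type":"object","properties":{"rows":{"type":"array"},"grip_force":{"type":"number"}},"required":["rows"]}

```bash
mkdir -p pics
cat > h.py <<'E'
import numpy as np, cv2
from workcell import state, cams, job
def grab(n):
    im,d=cams.get_image(n); cv2.imwrite(f'pics/{n}_{state()["time_s"]:.2f}.png',im[:,:,::-1]); np.savez(f'{n}.npz',im=im,d=d); return im,d
def w2c(n):
    p=cams.camera_params(n); R=cv2.Rodrigues(np.array(p['rvec'],float))[0]; return np.array(p['camera_matrix']),R,np.array(p['tvec'],float).ravel()
def onplane(n,u,v,z):
    K,R,t=w2c(n); c=-R.T@t; r=R.T@np.linalg.inv(K)@np.array([u,v,1.]); return c+r*(z-c[2])/r[2]
def bydepth(n,u,v,d):
    K,R,t=w2c(n); return R.T@(np.linalg.inv(K)@np.array([u,v,1.])*d-t)
E
python3 - <<'E'
from h import *
for n in ('top','side'): grab(n); K,R,t=w2c(n); print(n,K[0,0],-R.T@t)
s=state(); print({k:s[k] for k in('time_s','ee_pos','ee_rot','width','force')})
E
ls pics
```

```text
top 617.9119077287013 [ 2.69555411e-01 -1.42368027e-03  1.76937487e+00]
side 457.4278290039168 [-0.01138668 -0.62613951  0.74924479]
{'time_s': 0.1, 'ee_pos': array([0.16524009, 0.6022426 , 0.2402888 ]), 'ee_rot': array([ 9.91035393e-01, -1.33596107e-01, -7.21867977e-05,  9.61324315e-04]), 'width': 1.0002063534671959, 'force': array([0.13464297, 0.23859815, 0.41266923])}
side_0.10.png
top_0.05.png
```

View pics/top_0.05.png

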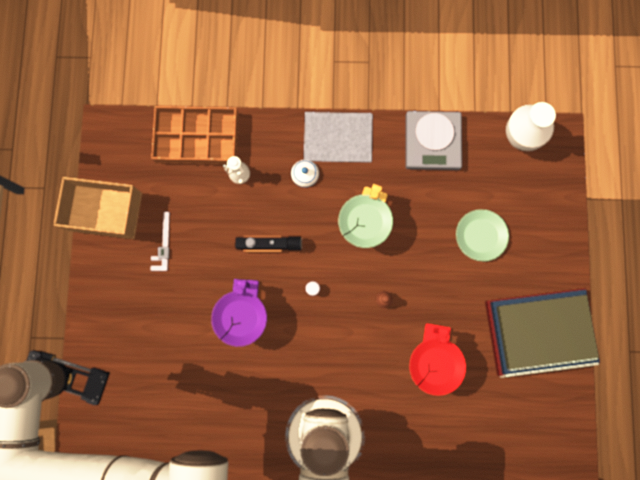

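View pics/side_0.10.png

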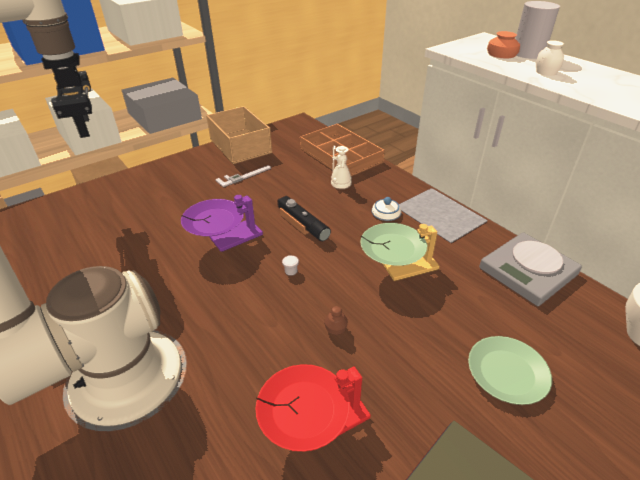

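Top view: the torch is at about (268,243), with the round switch near (250,243) at its tail end (left). The brass clamp is at (374,192), its green saucer at (366,221), and the fork near (358,226). I'll zoom in on both views.

Run:
```python
from h import *
t=np.load('top.npz')['im']; s=np.load('side.npz')['im']
f=lambda im,x,y,w,h,k:cv2.resize(im[y:y+h,x:x+w],None,fx=k,fy=k,interpolation=cv2.INTER_CUBIC)
A=np.hstack([f(t,230,228,80,30,5),f(s,270,190,80,30,5)]); B=np.hstack([f(t,332,180,80,70,5),f(s,355,210,80,70,5)])
cv2.imwrite('pics/crop1.png',np.vstack([A,B])[:,:,::-1])
hsv=cv2.cvtColor(t,cv2.COLOR_RGB2HSV); m=cv2.inRange(hsv,(35,30,90),(75,255,255)); n,l,st,ce=cv2.connectedComponentsWithStats(m)
for i in range(1,n):
    if st[i,4]>500: print('green',st[i],ce[i],onplane('top',*ce[i],.08))
m=cv2.inRange(t,(150,110,20),(255,220,110)); m[:150]=0;m[230:]=0;m[:,:330]=0;m[:,420:]=0; print('brass',cv2.boundingRect(m))
K,_,_=w2c('top');d=np.load('top.npz')['d'];print(d[243,251],d[221,366])
for u,v in((250,243),(300,243),(366,221)): print(bydepth('top',u,v,d[v,u]))
```

```text
green [ 339  195   54   52 2145] [365.41911422 221.11748252] [ 0.59194527 -0.1032289   0.08      ]
green [ 457  210   52   51 2061] [482.27413877 234.88258127] [ 0.55956835 -0.42628067  0.08      ]
brass (337, 161, 54, 69)
1.7487105 1.7198302
[0.52853146 0.21927183 0.0503248 ]
[0.53155068 0.07840136 0.04896907]
[ 0.59284815 -0.10501074  0.07717706]
```

View pics/crop1.png

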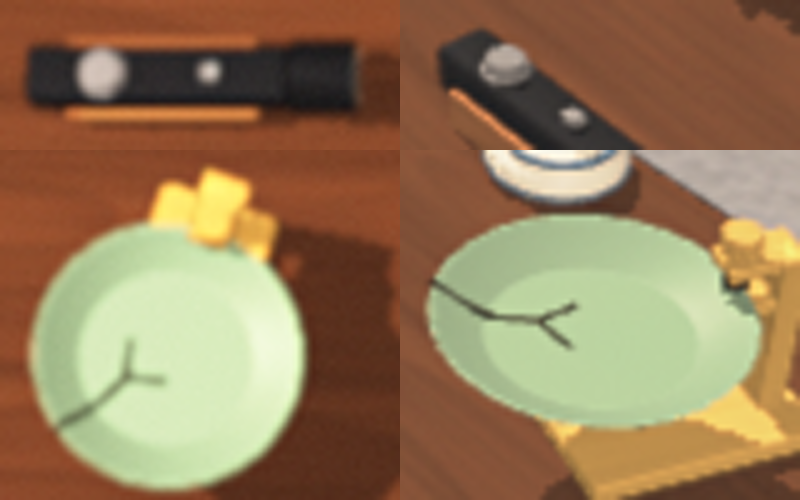

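Crop: the round switch top is at top-view (249.8,242.2) and side-view (291,201). The small switch is at (271.4,242) in the top view. The fork is at (357.4,224.8) top and (382.8,243.6) side.

Run:
```python
from h import *
from scipy.spatial.transform import Rotation as Ro
def tri(a,b):
    P=[]
    for n in('top','side'):
        K,R,t=w2c(n);P.append(K@np.c_[R,t])
    x=cv2.triangulatePoints(P[0],P[1],np.array(a,float).reshape(2,1),np.array(b,float).reshape(2,1)).ravel();return x[:3]/x[3]
sw=onplane('top',249.8,242.2,.049); fk=onplane('top',357.4,224.8,.074)
print('switch',sw,onplane('side',291.2,201.2,.049),tri((249.8,242.2),(291.2,201.2)))
print('square',onplane('top',271.4,242,.045))
c=onplane('top',365.4,221.1,.084)
print('fork',fk,onplane('side',382.8,243.6,.074),tri((357.4,224.8),(382.8,243.6)),'from centre',fk-c,np.linalg.norm((fk-c)[:2]))
s=state();R=Ro.from_quat(s['ee_rot']).as_matrix();print(R.round(3))
p=s['ee_pos'];print('to switch tool cm',R.T@(sw-p)*100,'sw->fork world',fk-sw, 'yaw',np.arctan2(R[1,0],R[0,0]))
```

```text
switch [0.53100144 0.2200943  0.049     ] [0.53047113 0.22112967 0.049     ] [0.53061272 0.22018844 0.04956607]
square [0.53339991 0.15951372 0.045     ]
fork [ 0.5822177  -0.08137831  0.074     ] [ 0.58129648 -0.07619906  0.074     ] [ 0.58043831 -0.08033795  0.07761661] from centre [-0.00901249  0.02155608 -0.01      ] 0.023364279978787133
[[ 0.964 -0.265 -0.   ]
 [-0.265 -0.964 -0.002]
 [ 0.     0.002 -1.   ]]
to switch tool cm [45.38751776 27.12858882 19.18629378] sw->fork world [ 0.05121626 -0.30147261  0.025     ] yaw -0.26799348550740576
```

>>> {"api": "move_arm", "payload": {
  "rows": [
    [-1, 4.1, 2.45, 0, 0],
    [-1, 4.1, 2.45, 0, 0],
    [-1, 4.1, 2.45, 0, 0],
    [-1, 4.1, 2.45, 0, 0],
    [-1, 4.1, 2.45, 0, 0],
    [-1, 4.1, 2.45, 0, 0],
    [-1, 4.1, 2.45, 0, 0],
    [-1, 4.1, 2.45, 1, 0],
    [-1, 4.1, 2.45, 2, 0],
    [-1, 4.1, 2.45, 1, 0],
    [-1, 4.1, 2.45, 1, 0],
    [-1, 0, 0, 0, 0]
  ],
  "grip_force": 10
}}

```text
time_s: 1.3
ee_pos: [0.5295, 0.2202, 0.1894]
ee_rot: [0.991, -0.137, -0.002, 0.002]
force: [0.2, 0.1, -0.6]
width: 0.03
gripper_force: 0.0
```

Run:
```python
from h import *
from scipy.spatial.transform import Rotation as Ro
s=state();R=Ro.from_quat(s['ee_rot']).as_matrix()
print(s['time_s'],s['ee_pos'],s['width'],s['force'],'tool cm',R.T@(np.array([.5308,.2203,.049+.019])-s['ee_pos'])*100)
im,d=cams.get_image('wrist');cv2.imwrite('pics/w1.png',im[:,:,::-1])
p=cams.camera_params('wrist');T=np.array(p['tool_from_camera']);K=np.array(p['camera_matrix'])
s=state()
for X in([.5308,.2203,.049],[.5334,.1595,.045]):
    q=np.linalg.inv(T)@np.r_[R.T@(np.array(X)-s['ee_pos']),1];print('pred px',(K@q[:3]/q[2])[:2])
```

```text
1.3 [0.52954572 0.22021248 0.18937504] 0.030039718660969612 [ 0.18251109  0.12660518 -0.62134785] tool cm [ 0.15092158 -0.08963448 12.13688607]
pred px [313.71626647 220.56226362]
pred px [398.01702706 192.22016048]
```

View pics/w1.png

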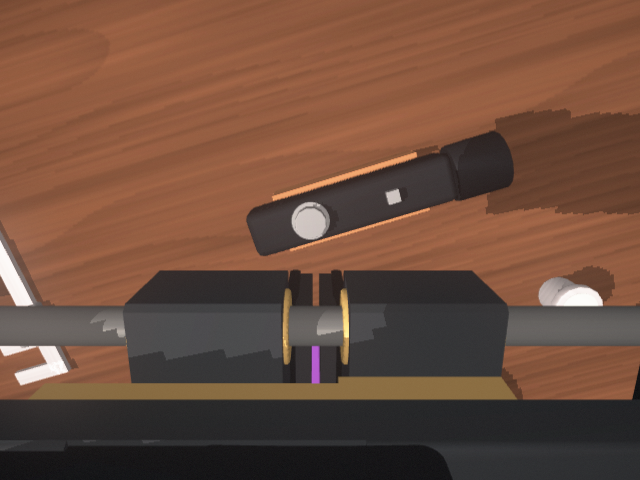

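The wrist view shows the round switch at (310,220) against a predicted (314,221), so the positions agree. Going down now.

>>> {"api": "move_arm", "payload": {
  "rows": [
    [-1, 0.15, -0.2, 3, 0],
    [-1, 0, 0, 3, 0],
    [-1, 0, 0, 3, 0],
    [-1, 0, 0, 2, 0],
    [-1, 0, 0, 0.7, 0],
    [-1, 0, 0, 0.2, 0],
    [-1, 0, 0, 0, 0],
    [-1, 0, 0, 0, 0]
  ]
}}

```text
time_s: 2.15
ee_pos: [0.5304, 0.227, 0.0743]
ee_rot: [0.991, -0.133, 0.001, -0.001]
force: [0.3, 1.1, 0.3]
width: 0.007
gripper_force: 0.0
```

>>> {"api": "move_arm", "payload": {
  "rows": [
    [-1, 0, 0, 0, 0],
    [-1, 0, 0, 0, 0]
  ]
}}

```text
time_s: 2.35
ee_pos: [0.5301, 0.2264, 0.0737]
ee_rot: [0.991, -0.134, 0.001, -0.001]
force: [-0.9, -0.7, -0.2]
width: 0.008
gripper_force: 0.0
```

Run:
```python
from h import *
s=state();print(s['ee_pos'],s['joint_vel'],s['force'],s['q'])
im,d=grab('side');t,_=grab('top')
f=lambda im,x,y,w,h,k:cv2.resize(im[y:y+h,x:x+w],None,fx=k,fy=k,interpolation=cv2.INTER_CUBIC)
cv2.imwrite('pics/c2.png',np.hstack([f(im,240,140,100,100,4),f(t,210,190,100,100,4)])[:,:,::-1])
```

```text
[0.53010805 0.22641597 0.07374385] [-0.00193737  0.00619916 -0.00380597  0.00147617 -0.0011705   0.00030411] [-0.86914654 -0.65268338 -0.23497823] [ 6.84581284e-01  4.75048694e-01 -3.21111615e-01  6.13449830e-05
 -7.73150366e-01  6.18344759e-01]
```

View pics/c2.png

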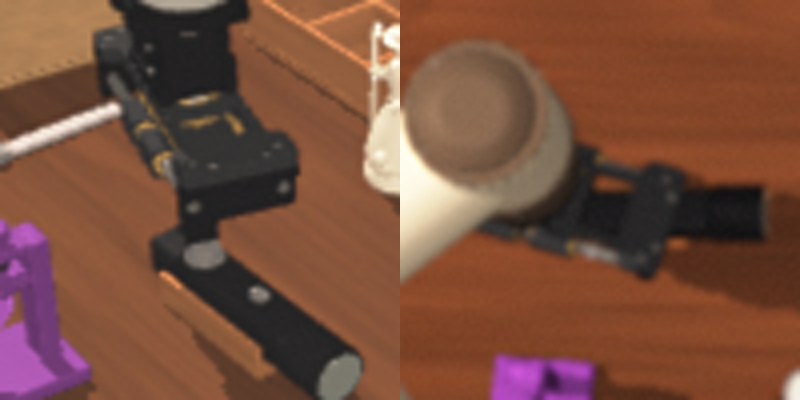

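The side crop shows the fingertips just behind the switch and about 5 mm above it, matching the measured y offset. I'll correct that and press in small steps.

>>> {"api": "move_arm", "payload": {
  "rows": [
    [-1, 0.2, 0.45, 0, 0],
    [-1, 0, 0, 0.2, 0],
    [-1, 0, 0, 0.2, 0],
    [-1, 0, 0, 0.2, 0],
    [-1, 0, 0, 0, 0]
  ]
}}

```text
time_s: 2.95
ee_pos: [0.5306, 0.2211, 0.0668]
ee_rot: [0.991, -0.133, -0.0, 0.0]
force: [-0.2, -1.7, 2.5]
width: 0.005
gripper_force: 1.0
```

Contact at the expected height (about 2.5 N). Pressing on.

>>> {"api": "move_arm", "payload": {
  "rows": [
    [-1, 0, 0, 0.15, 0],
    [-1, 0, 0, 0.15, 0],
    [-1, 0, 0, 0.1, 0],
    [-1, 0, 0, 0, 0]
  ]
}}

```text
time_s: 3.35
ee_pos: [0.5306, 0.2212, 0.0632]
ee_rot: [0.991, -0.133, 0.0, 0.0]
force: [-0.7, -1.6, 3.8]
width: 0.007
gripper_force: 2.2
```

>>> {"api": "move_arm", "payload": {
  "rows": [
    [-1, 0, 0, 0.1, 0],
    [-1, 0, 0, 0.1, 0],
    [-1, 0, 0, 0.1, 0],
    [-1, 0, 0, 0, 0],
    [-1, 0, 0, 0, 0]
  ]
}}

```text
time_s: 3.85
ee_pos: [0.5306, 0.2212, 0.0628]
ee_rot: [0.991, -0.133, 0.0, 0.0]
force: [-6.2, -2.5, 18.7]
width: 0.002
gripper_force: 9.3
```

The switch bottomed out (18.7 N). Releasing straight up, then turning.

>>> {"api": "move_arm", "payload": {
  "rows": [
    [-1, 0, 0, -0.5, 0],
    [-1, 0, 0, -1, 0],
    [-1, 0, 0, -2, 0],
    [-1, 0, 0, -3, 0],
    [-1, 0, 0, -3, 0.14],
    [-1, 0, 0, -3, 0.14],
    [-1, 0, 0, -1, 0.14],
    [-1, 0, 0, 0, 0.14],
    [-1, 0, 0, 0, 0.14],
    [-1, 0, 0, 0, 0.14],
    [-1, 0, 0, 0, 0.06],
    [-1, 0, 0, 0, 0]
  ]
}}

```text
time_s: 5.05
ee_pos: [0.5304, 0.2217, 0.1947]
ee_rot: [0.834, -0.551, -0.0, -0.0]
force: [-0.0, -0.3, -0.0]
width: 0.004
gripper_force: 0.0
```

```bash
cat >> h.py <<'E'
from scipy.spatial.transform import Rotation as Ro
def to(X):
    s=state();R=Ro.from_quat(s['ee_rot']).as_matrix();print(s['time_s'],s['ee_pos'],'q6',s['q'][5],'yaw',np.arctan2(R[1,0],R[0,0]),'F',s['force'],'tool cm',R.T@(np.array(X)-s['ee_pos'])*100)
def wp(X):
    s=state();R=Ro.from_quat(s['ee_rot']).as_matrix();p=cams.camera_params('wrist');q=np.linalg.inv(p['tool_from_camera'])@np.r_[R.T@(np.array(X)-s['ee_pos']),1];q=np.array(p['camera_matrix'])@q[:3];return q[:2]/q[2]
E
python3 -c "
from h import *
to([.5815,-.080,.074+.019])"
```

```text
5.05 [0.5304344  0.22167944 0.19467366] q6 -0.27375285498403085 yaw -1.167644296100775 F [-0.03603427 -0.25874704 -0.01218738] tool cm [29.75868746  7.13796204 10.15022798]
```

>>> {"api": "move_arm", "payload": {
  "rows": [
    [-1, 3.7, 0.9, 0, 0],
    [-1, 3.7, 0.9, 0, 0],
    [-1, 3.7, 0.9, 0, 0],
    [-1, 3.7, 0.9, 0, 0],
    [-1, 3.7, 0.9, 0, 0],
    [-1, 3.7, 0.9, 0, 0],
    [-1, 3.7, 0.85, 0, 0],
    [-1, 3.7, 0.85, 0, 0],
    [-1, 0, 0, 0, 0],
    [-1, 0, 0, 0, 0],
    [-1, 0, 0, 0, 0]
  ]
}}

```text
time_s: 6.15
ee_pos: [0.5812, -0.078, 0.1948]
ee_rot: [0.835, -0.551, -0.0, -0.0]
force: [-0.4, 0.1, -0.3]
width: 0.007
gripper_force: 0.0
```

Run:
```python
from h import *
to([.5815,-.080,.093]);print(wp([.5815,-.080,.074]),wp([.59,-.101,.074]), wp([.5305,.2203,.049]))
im,d=grab('wrist');cv2.imwrite('pics/w2.png',im[:,:,::-1])
```

```text
6.15 [ 0.58120849 -0.07801061  0.19478863] q6 0.2620883622007582 yaw -1.1665249139086609 F [-0.38001876  0.10833176 -0.29374873] tool cm [ 0.1983231   0.05075343 10.17879029]
[314.02134556 231.22846198] [314.72237505 196.34452003] [232.90857576 551.24361168]
```

View pics/w2.png

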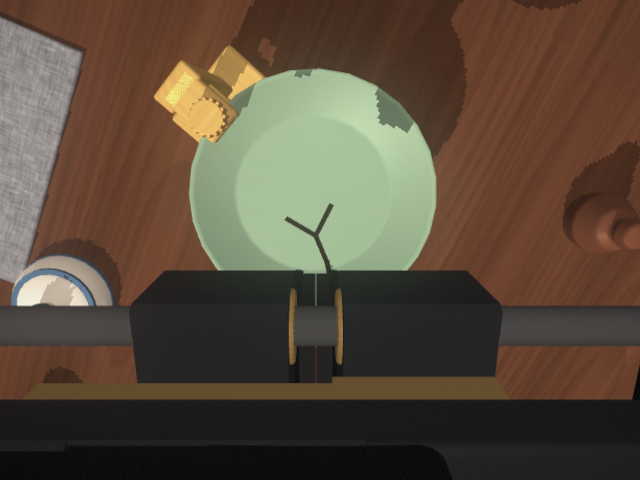

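The wrist view shows the fork at (316,236) against a predicted (314,231), about 3 mm off. I'll descend to about 1 cm above it and check the pose.

>>> {"api": "move_arm", "payload": {
  "rows": [
    [-1, 0.1, 0.1, 3, 0],
    [-1, 0, 0, 3, 0],
    [-1, 0, 0, 2, 0],
    [-1, 0, 0, 0.8, 0],
    [-1, 0, 0, 0, 0],
    [-1, 0, 0, 0, 0],
    [-1, 0, 0, 0, 0]
  ]
}}

```text
time_s: 6.9
ee_pos: [0.5818, -0.0798, 0.1085]
ee_rot: [0.835, -0.551, 0.001, -0.001]
force: [-0.7, -0.1, 0.0]
width: 0.006
gripper_force: 0.0
```

Run:
```python
from h import *
to([.5808,-.0785,.093])
```

```text
6.9 [ 0.58180255 -0.07975052  0.10845141] q6 0.2640608232306866 yaw -1.1669836549436707 F [-0.71774991 -0.05646619  0.04775381] tool cm [-0.15600416  0.04736717  1.54485267]
```

>>> {"api": "move_arm", "payload": {
  "rows": [
    [-1, 0, 0, 0.6, 0],
    [-1, 0, 0, 0.5, 0],
    [-1, 0, 0, 0.2, 0],
    [-1, 0, 0, 0.1, 0],
    [-1, 0, 0, 0, 0],
    [-1, 0, 0, 0, 0]
  ]
}}

```text
time_s: 7.5
ee_pos: [0.5808, -0.0802, 0.093]
ee_rot: [0.834, -0.551, 0.0, 0.0]
force: [-0.7, 0.7, -0.1]
width: 0.001
gripper_force: 0.1
```

>>> {"api": "move_arm", "payload": {
  "rows": [
    [-1, 0, 0, 0.1, 0],
    [-1, 0, 0, 0.1, 0],
    [-1, 0, 0, 0, 0],
    [-1, 0, 0, 0, 0]
  ]
}}

```text
time_s: 7.9
ee_pos: [0.5812, -0.0802, 0.0913]
ee_rot: [0.834, -0.551, 0.0, -0.0]
force: [0.2, -0.5, 0.5]
width: 0.007
gripper_force: 1.0
```

>>> {"api": "move_arm", "payload": {
  "rows": [
    [-1, 0, 0, 0.1, 0],
    [-1, 0, 0, 0.1, 0],
    [-1, 0, 0, 0, 0],
    [-1, 0, 0, 0, 0]
  ]
}}

```text
time_s: 8.3
ee_pos: [0.5814, -0.0802, 0.0894]
ee_rot: [0.834, -0.551, 0.001, -0.0]
force: [0.3, -1.3, 4.7]
width: 0.01
gripper_force: 2.1
```

Run:
```python
from h import *
to([.5808,-.0785,.093])
im,d=grab('side')
f=lambda im,x,y,w,h,k:cv2.resize(im[y:y+h,x:x+w],None,fx=k,fy=k,interpolation=cv2.INTER_CUBIC)
cv2.imwrite('pics/c3.png',f(im,335,190,110,90,7)[:,:,::-1])
```

```text
8.3 [ 0.58142222 -0.08022878  0.08943368] q6 0.2640153653414291 yaw -1.1675093585880258 F [ 0.33432795 -1.28943755  4.73400091] tool cm [-0.18313562 -0.01107941 -0.3567678 ]
```

View pics/c3.png

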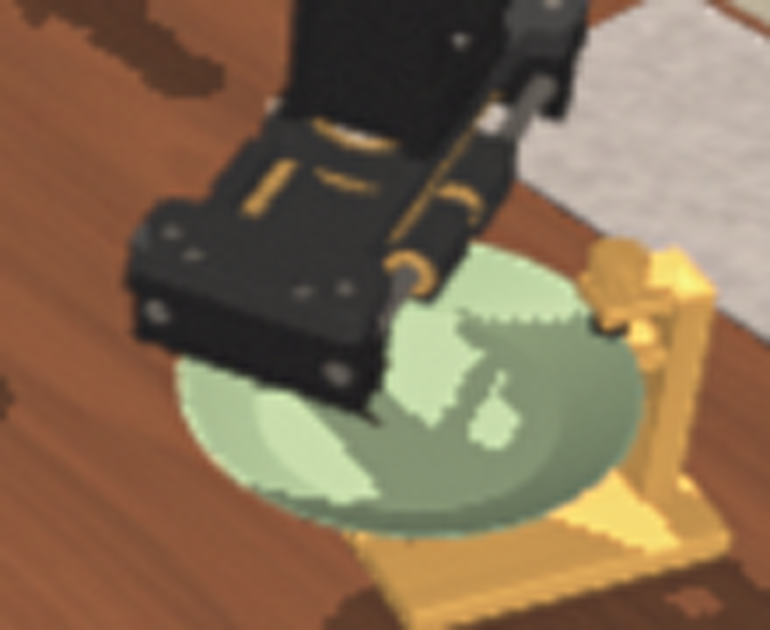

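The fingertips are inside the dish with clear contact (about 2–4 N), and the gripper body is clear of the clamp. Drawing away.

>>> {"api": "move_arm", "payload": {
  "rows": [
    [-1, 0, 0, -0.5, 0],
    [-1, 0, 0, -1, 0],
    [-1, 0, 0, -2, 0],
    [-1, 0, 0, -4, 0],
    [-1, 0, 0, -4, 0],
    [-1, 0, 0, -4, 0],
    [-1, 0, 0, -2, 0],
    [-1, 0, 0, 0, 0],
    [-1, 0, 0, 0, 0],
    [-1, 0, 0, 0, 0]
  ]
}}

```text
time_s: 9.35
ee_pos: [0.5796, -0.0799, 0.262]
ee_rot: [0.834, -0.551, -0.002, 0.001]
force: [0.0, -1.0, -0.3]
width: 0.005
gripper_force: 0.0
```

Run:
```python
from h import *
old=np.load('top.npz')['im'];to([.58,-.08,.09])
o=cv2.imread('pics/top_0.05.png');im,_=grab('top')
df=cv2.absdiff(o,im[:,:,::-1].copy()).max(2)
for n,b in dict(torch=(235,230,70,25),jar=(290,158,30,30),fig=(225,155,30,30),loupe=(303,280,20,20),snuff=(375,290,20,20),cal=(150,210,25,65),whole=(455,208,55,55)).items():
    x,y,w,h=b;print(n,(df[y:y+h,x:x+w]>40).sum())
print(job.sign_off())
```

```text
9.35 [ 0.57959691 -0.07993832  0.2620371 ] q6 0.2640384640749206 yaw -1.167977932430951 F [ 7.68760978e-04 -1.01152379e+00 -3.08383910e-01] tool cm [ 0.05441532 -0.09725724 17.2033976 ]
torch 748
jar 349
fig 0
loupe 344
snuff 0
cal 0
whole 1916
the job is handed in; nothing more can be done
None
```

I pressed the torch's round switch fully down (about 19 N, reading hard at the bottom) and released it. I then touched the saucer at the fork with about 2–5 N, lifted the hand 17 cm clear and signed off at about 9.4 s. The last before/after image check showed no change at the figurine, snuff bottle and calliper; it did show changes at the torch, jar lid, loupe and whole saucer, which I put down to the arm and its shadow but did not check before signing off.

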